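# Tip up and rack the orange model wheel

## Task

Tip the orange wheel up in its tray pocket by pressing its edge down into the pit on the yellow-striped side, so that it stays leaning there with its other edge raised. Then take it by the raised edge and stand it on edge in the slot of the green stand, and let go. Leave the blue wheel lying flat in its pocket.

Things in the scene. Friction and masses are not known exactly. Their poses are not given: they have to be found in the camera images.
- orange_wheel_center (a point): centre (mid-thickness) of the orange wheel: rigid disc 90 mm across, 8 mm thick, 28 to 49 g, z = its axis. Starts flat and flush in one of the tray's two pockets. Pressed down past its balance, it slides into the pit and stays leaning about 50 to 70 degrees from flat on the ridge, foot in the pit, upper face towards the tray's +x, raised edge on the ridge's -x side, 80 to 95 mm above the table.
- blue_wheel_center (a point): centre of the blue wheel, same size, flat in the tray's other pocket, where it must stay. Wheels lie at z = 50 to 58 mm, centred at tray x = -6 mm, on the pivot ridge (x -8 to 0) and a rear ledge (x -54 to -45); between these the floor is at z = 35 mm (finger room).
- tray: fixed white tray 120 x 216 x 58 mm; origin on its underside below the ridge. Pockets x -54 to 50 mm, 96 wide, centred at y = -52 and 52; +x points to the yellow-striped rim. Pit from x = 0, floor z = 4, far side sloping from x = 46 at z = 42 to x = 26 at z = 4; 12 mm blocks fill its upper corners from x = 26. To tip a wheel, press straight down at x = 27, mid-pocket, to z = 34 with a shut gripper.
- stand: fixed stand: dark foot plate 100 x 140 x 4 mm with a green-walled slot on top; origin at the centre of its underside. The slot runs along y: 28 mm wide inside (x), 120 mm long (y), floor at z = 4 mm, walls 6 mm thick, top at z = 49 mm. A wheel stood in it has its centre at about z = 49 mm and may lean on a wall.

How it is judged:
By the outcome, as a careful person would: the job done as asked, in the order asked, and still so for the second after the job is handed in, with the robot touching nothing.
It also fails if it takes over 45 s, if anything falls off the work surface, if the arm or the gripper's body presses on something with over 40 N, if the wrist force passes 120 N, or if a joint passes its speed limit or range.

## Robot

A 6-joint arm with a two-finger parallel gripper is mounted at the origin on the work surface. World frame = base frame: x ahead of the robot, y to its left, z up, the work surface at z = 0. Lengths are in m, angles in degrees, forces in N, time in s.
With the tool pointing down it reaches from about 0.35 to 0.8 m from the base axis. Payload 7.3 kg.
Tool frame: the origin (TCP) lies between the finger pads; the fingertips stand 19 mm ahead of it and the grasp point (between the pads) is the TCP; z points along the fingers, y is the line along which they close (so a half turn about z gives the same grasp; the last joint's range is limited). The gripper opens to 85 mm and grips with 20 to 120 N. Pads are 22 mm wide; open, the fingers measure 114 mm over their backs; the gripper's body (76 mm by 85 mm) begins 54 mm behind the grasp point. The pads swing forward as they close: fully open they stand 13 mm farther back than shut.
Start: joints at [-71.734, 19.595, 87.324, -0, 73.075, -8.365], TCP at [0.235, -0.469, 0.25] pointing down, gripper open.
Joint ranges: [-145.02, 145.02], [-44.19, 115.74], [2.07, 154.8], [-57.11, 237.11], [16.16, 152.29], [-177.93, 177.93]. Speed limits (degrees/s): [147.25, 147.25, 180, 180, 180, 180].

## Interface

Orientations are given as a 3x3 rotation matrix whose columns are the frame's x, y, z axes.
In Python, from bench import env gives the robot as it stands. Calls block until the motion is done:
- env.goto(position, orientation): joint-space move of the TCP to a pose.
- env.servo_line(position, rate=0.15, frame=None): straight line of the TCP; frame=None keeps the orientation; rate is the mean speed in m/s.
- env.move_joints(angles): joint-space move.
- env.set_gripper(opening, force=None): finger opening in m; force is the grip in N (None keeps the last); returns when the fingers have stopped.
- env.wait(seconds).
- env.ik(position, orientation): joint angles nearest the present ones, or None.
- env.camera(name): name is "scene" or "top" or "wrist"; returns a dict with "pixels" (400x640x3 uint8, red, green, blue), "fx", "fy", "cx", "cy" (pixels), "k1" (the pictures are not rectified: a ray, as slopes to the right and down, at radius r is drawn at 1 + k1 r^2 times it, then the intrinsics apply), "R" (3x3) and "t" (3): a world point X has camera coordinates R X + t. Camera axes: x right, y down, z forward; pixel columns grow to the right and rows downward; lengths in m; the calibration is good to about 2 mm. A picture is of the moment at which its call begins. There is no depth.
A pose or a line that the arm cannot do raises env.IKError and nothing moves.
- env.finish_job(): hands the job in; it is judged then, once.
Readings, each from a call of its own:
- env.read_clock(): time.
- env.read_qpos(): joint angles.
- env.read_joint_vel(): joint speeds.
- env.read_joint_efforts(): joint torques, N m.
- env.read_ee_pos(): TCP position.
- env.read_tcp_rot(): TCP orientation.
- env.read_ft_force(): force on the tool from outside, world axes, zero at the start.
- env.read_moment(): the same for the moment, N m.
- env.read_gripper_width(): finger opening in m.
- env.read_gripper_force(): force on a finger pad.
Only numpy, scipy, OpenCV 4.12 (cv2) and the standard library are available. Lean on these libraries where they do the work, as an engineer would, in place of code of your own. Each camera call takes 0.05 s, during which the arm holds its last target. There are 200 camera calls.

## Working session

There is one attempt and no reset: what is moved stays moved. The work goes in short steps, each a Python script; the robot and the scene stay as the last script left them, time stands still between calls to the robot, and variables do not carry over. Pictures are saved under pics/ and viewed, at most 10 in all, crops included, and the job is handed in when it is done.

```bash
ls; mkdir -p pics; cat > h.py <<'E'
import numpy as np, cv2
from bench import env
def save(c,n): cv2.imwrite(f'pics/{n}.png',cv2.cvtColor(c['pixels'],cv2.COLOR_RGB2BGR))
def ray(c,uv):
    uv=np.atleast_2d(uv).astype(float)
    d=np.c_[(uv[:,0]-c['cx'])/c['fx'],(uv[:,1]-c['cy'])/c['fy']]
    s=d.copy()
    for _ in range(20): s=d/(1+c['k1']*(s**2).sum(1,keepdims=True))
    R=np.array(c['R']);t=np.array(c['t'])
    return -R.T@t,np.c_[s,np.ones(len(s))]@R
def onz(c,uv,z):
    o,d=ray(c,uv); return o+d*((z-o[2])/d[:,2:])
def proj(c,X):
    p=np.atleast_2d(X)@np.array(c['R']).T+np.array(c['t']); s=p[:,:2]/p[:,2:]
    s=s*(1+c['k1']*(s**2).sum(1,keepdims=True))
    return s*[c['fx'],c['fy']]+[c['cx'],c['cy']]
E
python3 - <<'E'
from h import *
a=env.camera('top');b=env.camera('scene');save(a,'top1');save(b,'scene1')
for c in(a,b): print(c['fx'],c['k1'],-np.array(c['R']).T@c['t'])
E
```

```text
pics
377.05120472445344 -0.07791755220075926 [0.36553147 0.01561911 0.70616975]
370.0047978506949 -0.03195798792193572 [ 0.99486158 -0.24907655  0.53404758]
```

View pics/top1.png

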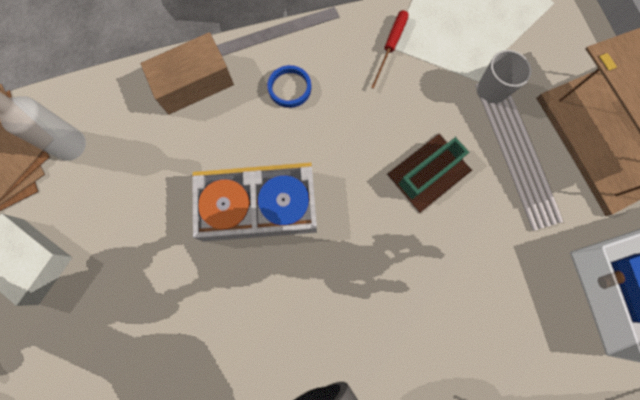

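View pics/scene1.png

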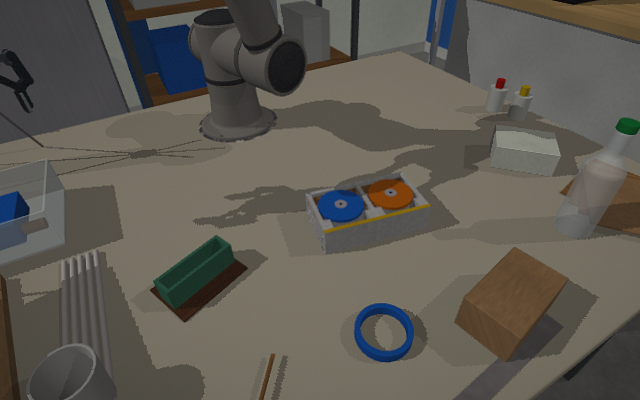

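The top view shows the tray near (253,200), with its yellow rim on the upper side. The orange wheel is at (224,203), the blue wheel at (283,199), and the stand at about (430,173) with its slot rising to the right. The scene view agrees with this.

```bash
cat >> h.py <<'E'
def mask(c,lo,hi,box):
    h=cv2.cvtColor(c['pixels'],cv2.COLOR_RGB2HSV); m=cv2.inRange(h,np.array(lo),np.array(hi))
    k=np.zeros_like(m); u0,v0,u1,v1=box; k[v0:v1,u0:u1]=255
    return m&k
def big(m): return max(cv2.findContours(m,cv2.RETR_EXTERNAL,cv2.CHAIN_APPROX_NONE)[0],key=cv2.contourArea)[:,0]
E
python3 - <<'E'
from h import *
res={}
for n,bx in(('top',dict(o=(190,170,255,240),b=(255,165,315,235),y=(185,155,320,185),g=(380,125,480,215))),('scene',dict(o=(360,170,420,215),b=(310,180,370,230),y=(310,195,435,245),g=(150,230,240,310)))):
    c=env.camera(n); W={}
    for k,lo,hi in(('o',(3,150,100),(18,255,255)),('b',(100,150,80),(125,255,255))):
        p=big(mask(c,lo,hi,bx[k])); q=onz(c,p,.058)
        (x,y),r=cv2.minEnclosingCircle(q[:,:2].astype(np.float32)); W[k]=np.array([x,y]); print(n,k,x,y,r)
    ey=W['b']-W['o'];print(' sep',np.linalg.norm(ey),'ang',np.degrees(np.arctan2(ey[1],ey[0])))
    p=big(mask(c,(20,140,100),(32,255,255),bx['y'])); q=onz(c,p,.058)[:,:2].astype(np.float32)
    print(' stripe',cv2.minAreaRect(q), (q.mean(0)))
    m=mask(c,(70,80,20),(95,255,255),bx['g']); p=big(m); q=onz(c,p,.049)[:,:2].astype(np.float32)
    print(' green',cv2.minAreaRect(q))
    im=cv2.cvtColor(c['pixels'],cv2.COLOR_RGB2BGR); u0,v0,u1,v1=bx['g']
    cv2.imwrite(f'pics/g_{n}.png',cv2.resize(np.hstack([im[v0:v1,u0:u1],cv2.merge([m]*3)[v0:v1,u0:u1]]),None,fx=4,fy=4,interpolation=0))
E
```

```text
top o 0.5499731302261353 0.1391172707080841 0.04588397592306137
top b 0.5308065414428711 0.03467030078172684 0.04482242465019226
 sep 0.10619099609846462 ang -100.39839870342026
 stripe ((0.5995033383369446, 0.07671253383159637), (0.21273402869701385, 0.006098690442740917), 79.4819564819336) [0.6000054  0.07682746]
 green ((0.5195665955543518, -0.2468748390674591), (0.03989541903138161, 0.14277072250843048), 22.83774185180664)
scene o 0.5545139312744141 0.14002367854118347 0.047396913170814514
scene b 0.5338205099105835 0.03482131287455559 0.04715634509921074
 sep 0.10721826070961944 ang -101.12807456337774
 stripe ((0.6002075672149658, 0.07945601642131805), (0.21579094231128693, 0.008497869595885277), 79.55536651611328) [0.6000816  0.07664631]
 green ((0.5421968698501587, -0.24969789385795593), (0.0738682746887207, 0.14047329127788544), 22.73758888244629)
```

```bash
cat >> h.py <<'E'
def Rz(a): a=np.radians(a); return np.array([[np.cos(a),-np.sin(a),0],[np.sin(a),np.cos(a),0],[0,0,1]])
DOWN=np.diag([1.,-1,-1])
TO=np.array([.5465,.0863,0]); TR=Rz(-10.5)
def tray(x,y,z): return TO+TR@np.array([x,y,z])/1000
def best(p,Rs):
    q0=np.array(env.read_qpos()); b=None
    for R in Rs:
        q=env.ik(p,R)
        if q is not None:
            d=np.abs(np.array(q)-q0).max()
            if b is None or d<b[0]: b=(d,R)
    return b[1]
def both(R): return [R,R@Rz(180)]
E
python3 - <<'E'
from h import *
p=[.50,-.25,.30]; R=best(p,both(Rz(22.8)@DOWN)); env.goto(p,R)
c=env.camera('wrist'); save(c,'w_stand')
p=tray(0,0,280); R=best(p,both(TR@DOWN)); env.goto(p,R); env.set_gripper(0)
c2=env.camera('wrist'); save(c2,'w_tray')
import pickle; pickle.dump((c,c2),open('c.pkl','wb'))
print(env.read_clock(),env.read_qpos())
cv2.imwrite('pics/ww.png',cv2.resize(np.vstack([cv2.imread('pics/w_stand.png'),cv2.imread('pics/w_tray.png')]),(480,600)))
E
```

```text
3.6583 [ 1.04217850e+00  2.14057517e+01  7.98486051e+01 -1.32914630e-03
  7.87458694e+01  1.01536393e+02]
```

View pics/ww.png

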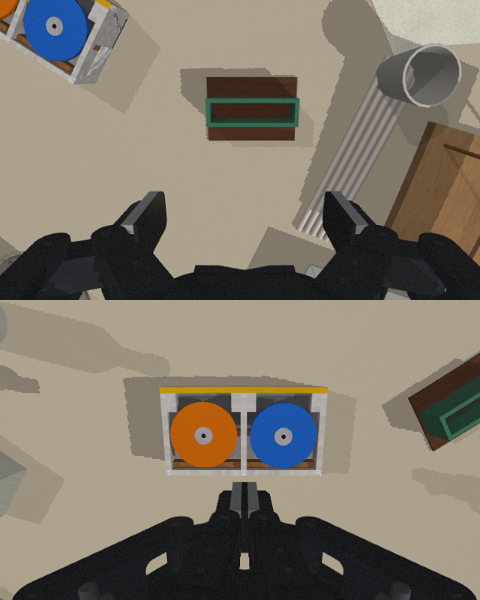

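The upper picture shows the stand at about full-frame (336,150), with its slot horizontal in the image. The lower one shows the tray square to the gripper: orange hub at about (271,181), blue at (378,181), stripe at the top.

```bash
python3 - <<'E'
from h import *
import pickle; c,c2=pickle.load(open('c.pkl','rb'))
m=mask(c,(70,80,20),(95,255,255),(255,110,420,190))
p=big(m); q=onz(c,p,.049)[:,:2].astype(np.float32); print('green outer',cv2.minAreaRect(q))
m2=mask(c,(0,60,20),(15,255,130),(255,90,420,190)); p=np.argwhere(m2>0)[:,::-1]
print('foot',cv2.minAreaRect(onz(c,p,.004)[:,:2].astype(np.float32)))
W=[]
for k,lo,hi,bx in(('o',(3,150,100),(18,255,255),(215,120,325,220)),('b',(100,150,80),(125,255,255),(325,120,430,220))):
    q=onz(c2,big(mask(c2,lo,hi,bx)),.058); (x,y),r=cv2.minEnclosingCircle(q[:,:2].astype(np.float32)); W.append([x,y]); print(k,x,y,r)
W=np.array(W); d=W[0]-W[1]; print(np.degrees(np.arctan2(d[1],d[0]))-90,'origin',W.mean(0)+TR[:2,0]*.006)
q=onz(c2,big(mask(c2,(20,140,100),(32,255,255),(200,100,450,140))),.058)[:,:2].astype(np.float32); print('stripe',cv2.minAreaRect(q))
E
```

```text
green outer ((0.5248709321022034, -0.2513333857059479), (0.04128121957182884, 0.13142549991607666), 22.751995086669922)
foot ((0.523120641708374, -0.25189611315727234), (0.09940194338560104, 0.14067427814006805), 22.75946617126465)
o 0.5444512963294983 0.14530996978282928 0.05280245840549469
b 0.5310691595077515 0.0370938815176487 0.04507986456155777
-7.049479334373572 origin [0.54365976 0.09010851]
stripe ((0.6006069779396057, 0.0782795250415802), (0.2164129614830017, 0.007971282117068768), 79.16708374023438)
```

```bash
sed -i 's/^TO=.*/TO=np.array([.546,.0872,0]); TR=Rz(-10.6)\nSO=np.array([.5242,-.2516,0]); SR=Rz(22.75)/' h.py
python3 - <<'E'
from h import *
p=tray(27,52,110); env.goto(p,best(p,both(TR@DOWN)))
env.servo_line(tray(27,52,80),rate=.1)
env.servo_line(tray(27,52,53),rate=.04); print(env.read_ft_force(),env.read_ee_pos(),tray(27,52,53))
env.wait(.3); print(env.read_ft_force())
env.servo_line(tray(27,52,120),rate=.15)
env.goto(tray(-45,0,290),env.read_tcp_rot())
c=env.camera('wrist');save(c,'w_lean'); s=env.camera('scene');save(s,'s_lean');t=env.camera('top')
import pickle; pickle.dump((c,s,t),open('l.pkl','wb')); print(env.read_clock())
a=cv2.imread('pics/w_lean.png')[60:260,120:520]; b=cv2.resize(cv2.imread('pics/s_lean.png')[140:260,270:470],(667,400))
cv2.imwrite('pics/lean.png',np.vstack([cv2.copyMakeBorder(a,0,0,0,267,0),b])[:600])
E
```

```text
[ 1.56007385  0.23348919 -0.41189579] [0.58213127 0.13335052 0.05296305] [0.58210472 0.13334595 0.053     ]
[ 0.90909012  0.04015489 -0.13911199]
7.525
```

View pics/lean.png

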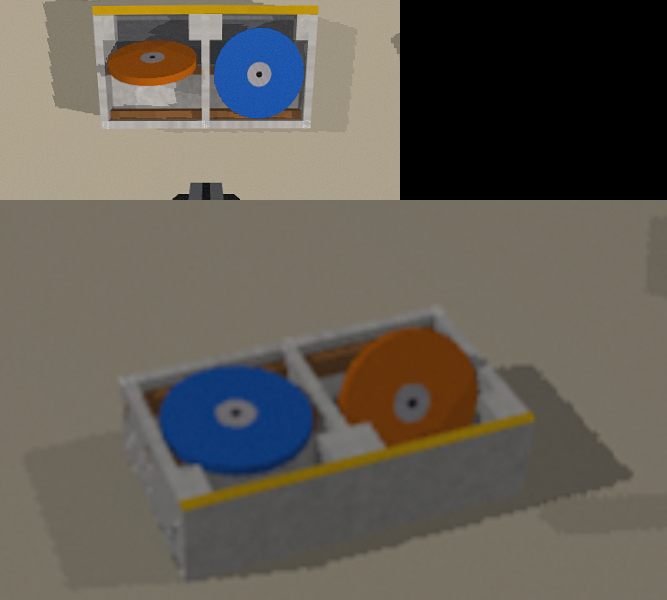

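The orange wheel is leaning with its hub at wrist pixel (272,117) and scene pixel (393,201). The blue wheel is still flat. I'll triangulate the hub and the raised back rim.

```bash
cat > lean.py <<'E'
from h import *
import pickle; c,s,t=pickle.load(open('l.pkl','rb'))
def loc(P): return (np.atleast_2d(P)-TO)@TR*1000
def hub(c,box):
    h=cv2.cvtColor(c['pixels'],cv2.COLOR_RGB2HSV); o=mask(c,(3,150,40),(18,255,255),box)
    k=big(o); f=np.zeros_like(o); cv2.drawContours(f,[k[:,None]],-1,255,-1)
    i=cv2.erode(f,np.ones((3,3)))&~o; n,l,st,ce=cv2.connectedComponentsWithStats(i)
    j=1+np.argmax(st[1:,4]); return ce[j],k,st[j,4]
V=[]
for cam,box in((c,(222,98,320,146)),(s,(360,170,416,222))):
    u,k,a=hub(cam,box); print(u,a,k.min(0),k.max(0)); V.append((cam,u,k))
L=[]
for cam,u,k in V:
    o,d=ray(cam,u); L.append((o,d[0]/np.linalg.norm(d[0])))
def tri(L):
    A=sum(np.eye(3)-np.outer(d,d) for o,d in L); b=sum((np.eye(3)-np.outer(d,d))@o for o,d in L); return np.linalg.solve(A,b)
H=tri(L); Hl=loc(H)[0]; print('hub',Hl,[np.linalg.norm(np.cross(H-o,d))*1e3 for o,d in L])
# tangent rays at the raised rim: contour on plane y=yh
rays=[]
for cam,u,k in V:
    o,d=ray(cam,k); ol=loc(o)[0]; dl=d@TR; tt=(Hl[1]-ol[1])/dl[:,1] if abs(ol[1]-Hl[1])>60 else None
    # silhouette in image: contour pixels on the image line of the vertical plane y=yh
    line=proj(cam,np.array([tray(Hl[0]-45*np.cos(a),Hl[1],Hl[2]+45*np.sin(a)) for a in np.radians(np.linspace(40,80,200))]))
    ends=proj(cam,np.array([tray(Hl[0],Hl[1],Hl[2]),tray(Hl[0]-30,Hl[1],Hl[2]+45)]))
    v=ends[1]-ends[0]; v/=np.linalg.norm(v); r=k-ends[0]; perp=np.abs(r[:,0]*v[1]-r[:,1]*v[0]); al=r@v
    sel=(perp<3)&(al>0); p=k[sel][np.argsort(perp[sel])[:3]].mean(0)+v*.5; print('px',p)
    o,d=ray(cam,p); rays.append((loc(o)[0][[0,2]],(d[0]@TR)[[0,2]]))
(a,da),(b,db)=rays; x=np.linalg.solve(np.c_[da,-db],b-a); B=a+da*x[0]; D=B-Hl[[0,2]]
print('B',B,'D',D,np.linalg.norm(D))
th=np.degrees(np.arctan2(D[1],-D[0]))+np.degrees(np.arctan2(8,45)); print('theta',th)
E
python3 lean.py
```

```text
[271.94570136 116.95927602] 221 [227 101] [319 145]
[393.02727273 200.41818182] 110 [362 178] [412 213]
hub [10.47892156 54.93721746 48.30844325] [np.float64(0.407872328357824), np.float64(0.40787232835787574)]
px [266.91393292 145.49253676]
px [388.9149718  178.50728283]
B [-14.43864927  85.76009955] D [-24.91757083  37.4516563 ] 44.98346246929924
theta 66.44373190679293
```

```bash
cat >> lean.py <<'E'
r=np.radians(th); n=TR@[np.sin(r),0,np.cos(r)]; u=TR@[-np.cos(r),0,np.sin(r)]
C=H-.004*n
G=np.c_[np.cross(n,-u),n,-u]
E
python3 - <<'E'
from lean import *
print(loc(C),np.linalg.det(G))
p0=C+.125*u; p=C+.034*u
for R in both(G): print(env.ik(p0,R),env.ik(p,R),env.ik(p+[0,0,.15],R))
R=best(p0,both(G))
env.set_gripper(.045,30)
env.goto(p0,R); env.servo_line(p,rate=.1); print(env.read_ft_force())
env.set_gripper(0,30); print(env.read_gripper_width(),env.read_gripper_force(),env.read_ft_force())
env.servo_line(p+[0,0,.15],rate=.12); print(env.read_gripper_width(),env.read_gripper_force(),env.read_clock())
c=env.camera('wrist');save(c,'w_grip');s=env.camera('scene');save(s,'s_grip')
a=cv2.resize(cv2.imread('pics/w_grip.png'),(480,300)); b=cv2.resize(cv2.imread('pics/s_grip.png'),(480,300))
cv2.imwrite('pics/grip.png',np.vstack([a,b]))
E
```

```text
[271.94570136 116.95927602] 221 [227 101] [319 145]
[393.02727273 200.41818182] 110 [362 178] [412 213]
hub [10.47892156 54.93721746 48.30844325] [np.float64(0.407872328357824), np.float64(0.40787232835787574)]
px [266.91393292 145.49253676]
px [388.9149718  178.50728283]
B [-14.43864927  85.76009955] D [-24.91757083  37.4516563 ] 44.98346246929924
theta 66.44373190679293
[[ 6.81224942 54.93721746 46.7098453 ]] 1.0000000000000002
[ 13.06406545  18.19116871 110.27685048 -18.12654853  31.03688998
  37.55413049] [ 11.24019558  28.94768593 110.32822458 -25.13342231  20.49056858
  43.89639072] [ 11.24019558  15.93740601 100.70936283 -12.82789493  42.0398467
  29.77132496]
[  13.06406545   18.19116871  110.27685048  -18.12654853   31.03688998
 -142.44586951] [  11.24019558   28.94768593  110.32822458  -25.13342231   20.49056858
 -136.10360928] [  11.24019558   15.93740601  100.70936283  -12.82789493   42.0398467
 -150.22867504]
[-0.59139195  0.00387882  0.07129755]
0.007324318051872892 35.066075921058655 [ 1.21288959 -0.24443872  1.61317017]
0.00702355345872434 34.90493595600128 11.9583
```

View pics/grip.png

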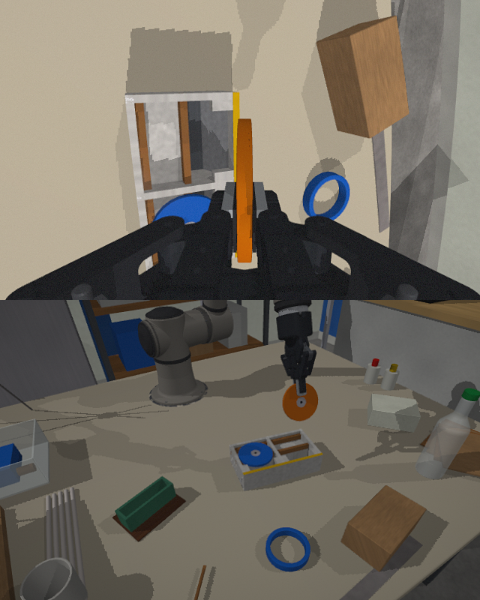

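The wheel is held, with a finger width of 7 mm and its plane between the pads. The blue wheel is still flat in its pocket. Next I'll carry the orange wheel to the stand and check it against the slot before lowering.

```bash
python3 - <<'E'
from h import *
p=SO+[0,0,.21]; R=best(p,both(SR@Rz(90)@DOWN)) ; print(R.round(2))
Ry=[M for M in both(SR@Rz(90)@DOWN)]
print(SR[:,0].round(2))
if abs(R[:,1]@SR[:,0])<.9: R=best(p,both(SR@DOWN@Rz(90)))
print('y.x',R[:,1]@SR[:,0])
env.goto(p,R); env.servo_line(SO+[0,0,.145],rate=.1)
print(env.read_gripper_width(),env.read_clock())
c=env.camera('wrist');save(c,'w_pl');s=env.camera('scene');save(s,'s_pl')
a=cv2.resize(cv2.imread('pics/w_pl.png'),(480,300)); b=cv2.resize(cv2.imread('pics/s_pl.png')[150:350,60:380],(480,300))
cv2.imwrite('pics/pl.png',np.vstack([a,b]))
k=big(mask(s,(3,150,40),(18,255,255),(100,100,330,350))); print(k.min(0),k.max(0))
o,d=ray(s,k); o=(o-SO)@SR; d=d@SR; q=o+d*((.004-o[0])/d[:,:1])  # stand frame plane x=4mm (facing wheel face)
print('stand y/z range',q.min(0)*1e3,q.max(0)*1e3, 'cam side x',o[0])
E
```

```text
[[-0.39  0.92  0.  ]
 [ 0.92  0.39  0.  ]
 [ 0.    0.   -1.  ]]
[0.92 0.39 0.  ]
y.x 1.0
0.007147806557806315 14.325
[157 212] [207 262]
stand y/z range [  4.         -47.18211066  66.30778769] [  4.          42.76552652 161.38903283] cam side x 0.43502041185589535
```

View pics/pl.png

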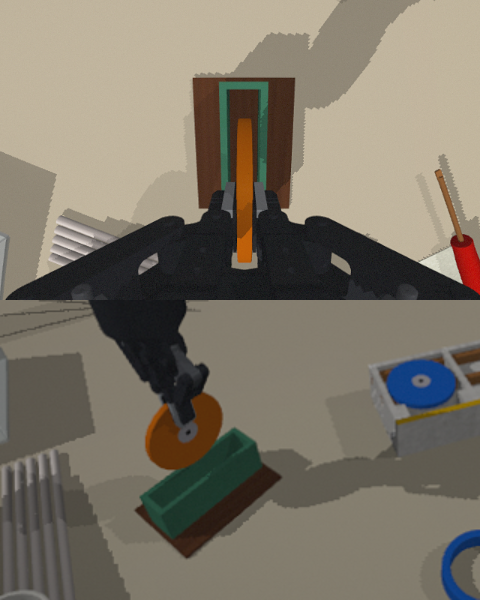

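The wheel is in line with the slot and centred above it, with its lowest point at about z = 66 mm, as predicted. I'll lower it, release and retreat.

```bash
python3 - <<'E'
from h import *
env.servo_line(SO+[0,0,.088],rate=.06); f0=env.read_ft_force(); print(f0)
z=.088
while z>.079:
    z-=.001; env.servo_line(SO+[0,0,z],rate=.02); f=env.read_ft_force()
    if f[2]-f0[2]>3: break
print(z,f,env.read_clock())
env.set_gripper(.03,20); env.wait(.3); env.set_gripper(.085); env.wait(.2)
env.servo_line(SO+[0,0,.24],rate=.15); env.wait(.5)
print(env.read_clock(),env.read_gripper_width())
c=env.camera('wrist');save(c,'w_end');s=env.camera('scene');save(s,'s_end')
a=cv2.resize(cv2.imread('pics/w_end.png'),(480,300)); b=cv2.resize(cv2.imread('pics/s_end.png')[120:320,120:440],(480,300))
cv2.imwrite('pics/end.png',np.vstack([a,b]))
E
```

```text
[-0.11650014 -0.03898837 -0.82405248]
0.08299999999999999 [-1.90194181  1.69583558  5.00774796] 16.775
19.9083 0.0851930088449316
```

View pics/end.png

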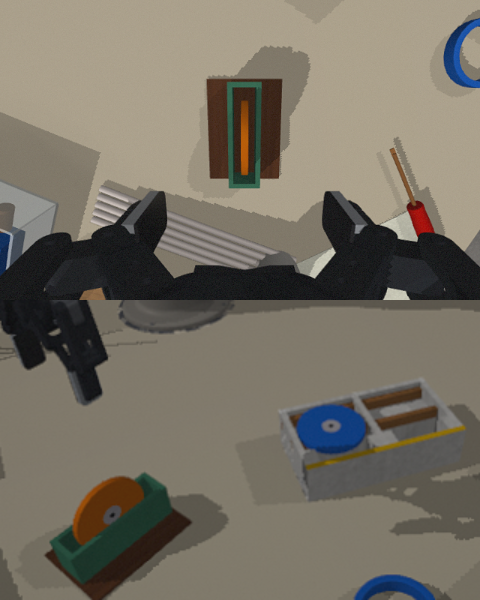

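The orange wheel stands on edge in the slot. The gripper is clear of it, and the blue wheel is flat in its pocket.

```bash
python3 -c "
from bench import env
print(env.finish_job())"
```

```text
the job is handed in; nothing more can be done
None
```

The orange wheel was tipped up, taken by its raised edge and stood on edge in the green stand's slot, the blue wheel stayed flat in its pocket, and I handed the job in at about 20 s; no verdict came back.

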